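# Set the length stop and butt the resin bar

### The arm

A 6-joint arm with a two-finger parallel gripper is mounted at the origin on the work surface. World frame = base frame: x ahead of the robot, y to its left, z up, the work surface at z = 0. Lengths are in mm, angles in rad, forces in N, time in s.
With the tool pointing down it reaches from about 350 to 975 mm from the base axis. Payload 7.1 kg.
Tool frame: the origin (TCP) lies on the front face of the gripper's body, between the roots of the fingers; the fingertips stand 80 mm ahead of it and the grasp point (between the pads) lies 61 mm ahead of it (env.tips_ahead is the distance from the TCP to the fingertips, in mm); z points along the fingers, y is the direction in which the jaws open and shut (so a half turn about z gives the same grasp; the last joint's range is limited). The gripper opens to 88 mm and grips with 3 to 60 N. Pads are 20 mm wide; open, the fingers measure 115 mm over their backs; the gripper's body (75 mm by 178 mm) begins 61 mm behind the grasp point.
Start: joints at [1.181, 0.423, 1.63, -0, 1.089, -0.019], TCP at [226.444, 582.519, 302.675] pointing down, gripper open.
Joint ranges: [-3, 3], [-0.9, 2.11], [0.09, 2.58], [-1.31, 4.45], [0.11, 2.69], [-2.54, 2.54]. Speed limits (rad/s): [2.39, 2.39, 3.01, 3.14, 3.14, 3.14].

### API

Orientations are given as a unit quaternion [x, y, z, w].
In Python, from station import env, set_gripper, viewer, workorder gives the robot as it stands. Calls block until the motion is done:
- env.reach(position, orientation): joint-space move of the TCP to a pose.
- env.move_l(position, rot=None, rate=150, f_stop=None): straight line of the TCP; rot=None keeps the orientation; rate is the mean speed in mm/s. With f_stop (N) it stops when the force on the tool has changed by that much, and returns True; else False.
- env.move_joints(angles): joint-space move.
- set_gripper(opening): finger opening in mm; the grip force is fixed at half the most; returns when the fingers have stopped.
- env.hold(seconds).
- env.ik(position, orientation): joint angles nearest the present ones, or None.
- env.read_state(): the state.
- viewer.camera(name): name is "side" or "top" or "wrist"; returns the picture (400x640x3 uint8, blue, green, red); there is no depth.
- viewer.camera_params(name): a dict with "fx", "fy", "cx", "cy" (pixels), "pose" (4x4, takes a point from camera to world coordinates); the wrist camera has in their place "tool_from_camera" (4x4, takes a point from camera to tool coordinates, whose origin is the TCP and whose axes are the flange's). Camera axes: x right, y up, looking along -z (the intrinsics and any distortion apply to the point x, -y, -z); pixel columns grow to the right and rows downward; lengths in mm; the calibration is good to about 2 mm. A picture is of the moment at which its call begins: read the wrist's pose just before it. camera_params takes no time and is no camera call.
A pose or a line that the arm cannot do raises env.IKError and nothing moves.
- workorder.sign_off(): hands the job in, once; it reports no verdict.
The state is a dict: "time_s": time; "qpos": joint angles; "dq": joint speeds; "tau": joint torques, N m; "tool_pos": TCP position; "orientation": TCP orientation; "force": force on the tool from outside, world axes, zero at the start; "wrist_torque": the same for the moment, N m; "width": finger opening in mm.
Only numpy, scipy, OpenCV 4.12 (cv2) and the standard library are available. Lean on these libraries where they do the work, as an engineer would, in place of code of your own. Each camera call takes 0.05 s, during which the arm holds its last target.

### The job

Get the little cutting jig ready for sawing: push the black stop along its rail until it drops into the notch, without forcing it on past the notch. Then push the grey resin bar along the channel until its end butts against the stop's steel arm, gently enough that the stop stays in its notch. Only push, never lift or tip the bar, and leave the other things on the mat alone.

Things in the scene. Friction and masses are not known exactly. Their poses are not given: they have to be found in the camera images.
- jig: aluminium cutting jig fixed to the bench: base plate 280 mm long (its y), 110 mm wide, 10 mm thick, spanning x -35 to +75, y -140 to +140 mm. Origin on the bench surface under the middle of the channel; z up, x across the jig towards the rail, y along channel and rail. The channel for the bar is x -20 to +20 mm, floor 10 mm above the bench, open at both ends, between lips 5 mm wide with tops at 16 mm
- notch (a point): middle of the only notch in the steel rail, on the rail's top: a gap 9 mm long right across the rail, at x +55, y +30 mm of the jig. The rail is 20 mm wide, runs the jig's whole length at x +55 mm, top 24 mm above the bench. The stop is home when its black block is centred over the notch
- stop (a joint): travel (m) of the black stop along the rail towards jig -y: 0 at the +y end (block's middle at jig y +105 mm), 0.075 in the notch, hard end 0.120. Starts at 0 to 0.030. Pushing takes about 3 N; stays where left. A sprung roller under it snaps into the notch over the last 4 mm or so: the push force dips and the steel pin on top sinks 2 mm. Leaving the notch either way takes about 14 to 18 N
- push_face (a point): middle of the +y face of the stop's black block, 47 mm above the bench. The block is 36 mm (x) by 28 mm (y), from 25 to 65 mm above the bench, on the rail; axes as the jig's. Push it here, towards the jig's -y
- stop_face (a point): on the flat steel arm that reaches from the black block across the channel: the middle of the arm's -y face (52 mm long in x, from 17 to 36 mm above the bench; arm 12 mm thick), near the channel's centre line; axes as the jig's
- bar_center (a point): centre of the loose grey resin bar, 36 mm (its x) by 90 mm (its y) by 28 mm high, about 100 g, lying in the channel on the -y side of the stop with 2 mm play on each side; it stands 22 mm above the lips. When it touches the stop, its centre is 45 mm from stop_face
- pot_a: paint pot, 34 mm across, 45 mm tall, stands in front of the jig; leave alone. Origin under its middle
- pot_b: paint pot, 34 mm across, 45 mm tall, stands behind the rail; leave alone. Origin under its middle
- seat_panel: flat grey resin panel 60 x 85 x 5 mm with rows of tiny bronze seats on it (to 15 mm high), lies in front of the jig; leave alone. Origin under its middle
- carton: upright blue paint carton 45 x 45 x 75 mm; leave alone. Origin under its middle
- glue: glue bottle, 44 mm across, 85 mm tall; leave alone. Origin under its middle
- brush: fine paint brush with dark handle, about 190 mm long, lying; leave alone. Origin under its middle
- razor_saw: razor saw, 240 mm long, lying flat; leave alone. Origin under its middle
There are look-alikes about, which are no part of the job. What is shaped like the part that bears bar_center but brown or yellow is not meant.

How it is judged:
By the outcome, as a careful person would: the job done as asked, in the order asked, and still so for the second after the job is handed in, with the robot touching nothing.
It also fails if it takes over 42 s, if anything falls off the work surface, if the arm or the gripper's body presses on something with over 40 N, if the wrist force passes 120 N, or if a joint passes its speed limit or range.

## Working session

There is one attempt and no reset: what is moved stays moved. The work goes in short steps, each a Python script; the robot and the scene stay as the last script left them, time stands still between calls to the robot, and variables do not carry over. Pictures are saved under pics/ and viewed, and the job is handed in when it is done.

```bash
ls; mkdir -p pics; python3 - <<'E'
from station import env, viewer
import cv2
s=env.read_state(); print(s['time_s'],s['tool_pos'],s['orientation'])
for n in("side","top","wrist"):
    cv2.imwrite(f"pics/{n}0.png",viewer.camera(n)); p=viewer.camera_params(n); print(n,p)
E
```

```text
pics
0.0 [226.26266592 582.14277942 301.92377333] [ 1.84324217e-01  9.82865222e-01 -7.18719592e-04 -1.47601134e-04]
side {'fx': 420.4106062352158, 'fy': 420.4106062352158, 'cx': 315.22284359711534, 'cy': 193.4143365788914, 'pose': array([[ 9.55885818e-01,  2.02545075e-01, -2.12738799e-01,
         3.22321207e+02],
       [-2.93277119e-01,  6.17511477e-01, -7.29841152e-01,
        -8.61720552e+02],
       [-1.64570809e-02,  7.60036228e-01,  6.49672299e-01,
         8.37483780e+02],
       [ 0.00000000e+00,  0.00000000e+00,  0.00000000e+00,
         1.00000000e+00]])}
top {'fx': 484.5432760981302, 'fy': 484.5432760981302, 'cx': 314.5347863732143, 'cy': 198.16404700738255, 'pose': array([[-1.15604524e-02,  9.72824723e-01, -2.31254004e-01,
         2.45693810e+02],
       [-9.99912768e-01, -1.27243837e-02, -3.54221361e-03,
        -1.81725422e+01],
       [-6.38851766e-03,  2.31192881e-01,  9.72886961e-01,
         1.42890445e+03],
       [ 0.00000000e+00,  0.00000000e+00,  0.00000000e+00,
         1.00000000e+00]])}
wrist {'fx': 297.9828218821875, 'fy': 297.9828218821875, 'cx': 319.07137161121597, 'cy': 200.38318681463727, 'tool_from_camera': array([[-6.66141868e-04,  9.56388414e-01,  2.92097173e-01,
         8.06660765e+01],
       [ 9.99999309e-01,  9.19888270e-04, -7.31363038e-04,
        -1.77853535e+00],
       [-9.68163898e-04,  2.92096484e-01, -9.56388366e-01,
        -8.15550568e+01],
       [ 0.00000000e+00,  0.00000000e+00,  0.00000000e+00,
         1.00000000e+00]])}
```

View pics/side0.png

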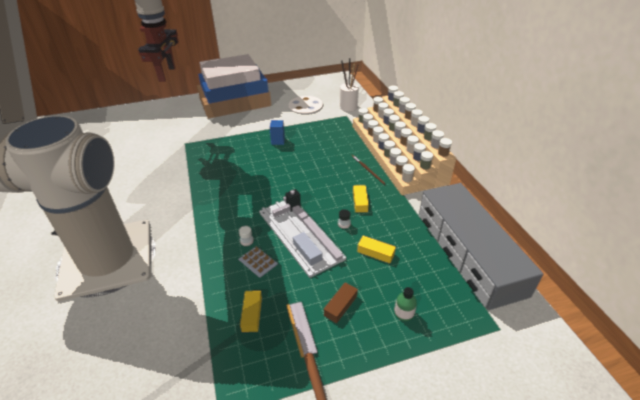

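View pics/top0.png

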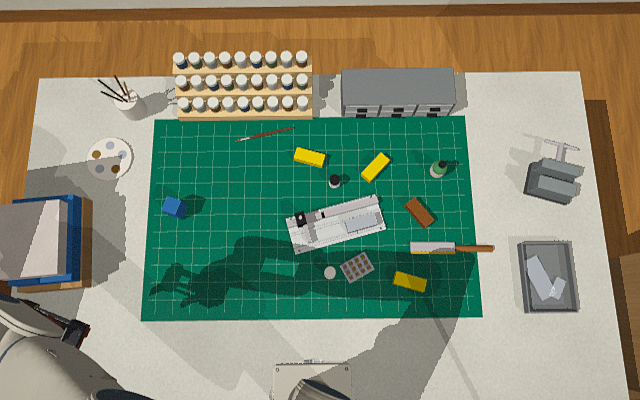

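View pics/wrist0.png

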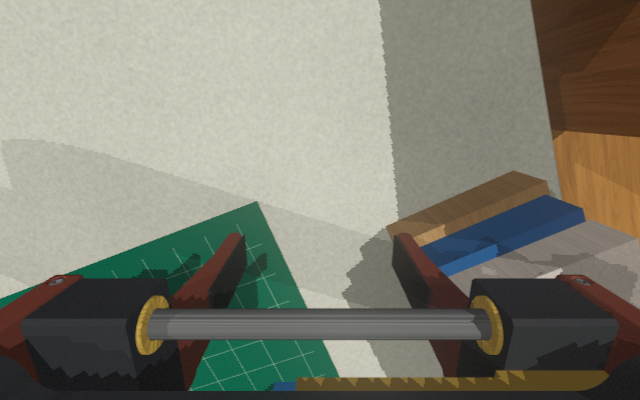

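The side view shows the jig at about (300,237) and the top view at (335,222). The black stop is at top (300,218) and the grey bar at top (362,221). I'll zoom in on both.

```bash
python3 - <<'E'
import cv2
a=cv2.imread("pics/top0.png")[180:265,270:400]; cv2.imwrite("pics/topc.png",cv2.resize(a,None,fx=6,fy=6,interpolation=cv2.INTER_CUBIC))
a=cv2.imread("pics/side0.png")[180:280,230:360]; cv2.imwrite("pics/sidec.png",cv2.resize(a,None,fx=6,fy=6,interpolation=cv2.INTER_CUBIC))
E
```

```text
(no output)
```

View pics/topc.png

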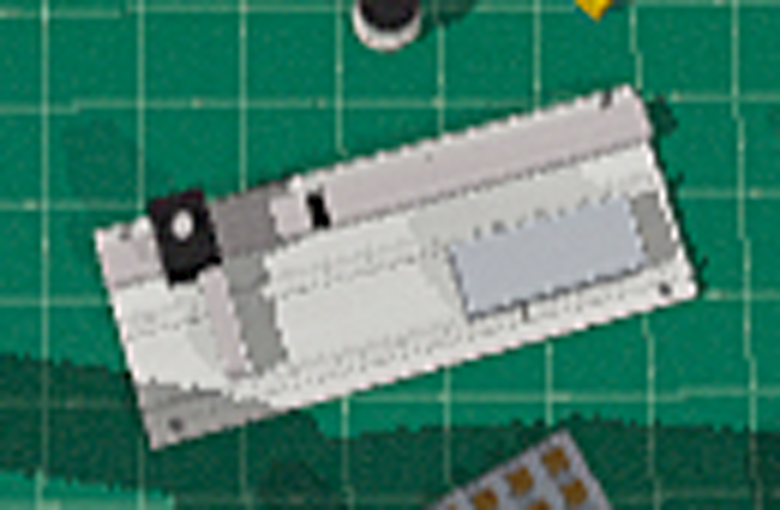

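View pics/sidec.png

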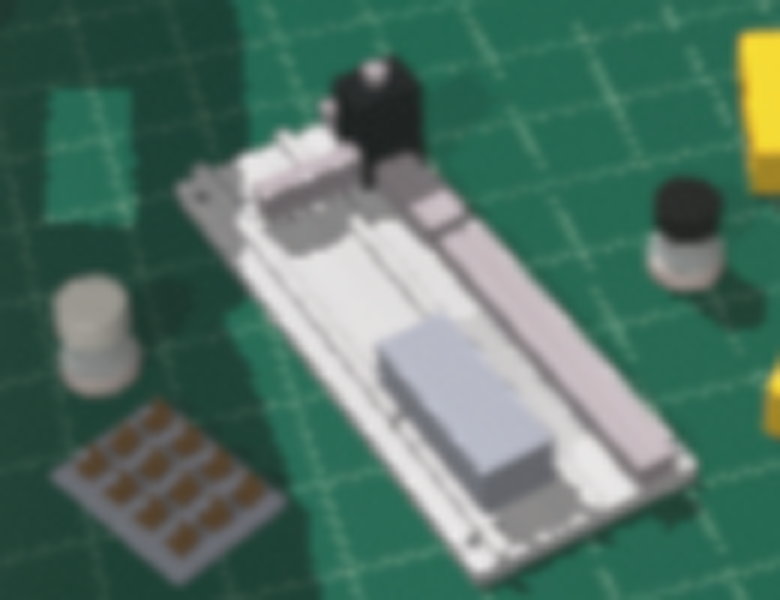

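Bar candidates in the top image:
- Grey bar in the jig channel (362,221)
- Yellow blocks (310,157), (375,166) and (410,282)
- Brown block (420,212)
- Grey offcuts in the tray (545,275)

I choose the grey bar in the channel. The crops confirm it lies on the -y side of the stop, with the notch between them. Next I'll get a coarse jig pose and move the wrist camera in for a close look.

```bash
cat > h.py <<'E'
import numpy as np, cv2
from scipy.spatial.transform import Rotation as R
from station import env, viewer, set_gripper, workorder
def ray(p,T,uv):
    d=np.array([(uv[0]-p['cx'])/p['fx'],-(uv[1]-p['cy'])/p['fy'],-1.])
    return T[:3,3],T[:3,:3]@d
def onplane(p,T,uv,z):
    o,d=ray(p,T,uv); return o+d*(z-o[2])/d[2]
def proj(p,T,X):
    c=T[:3,:3].T@(np.asarray(X,float)-T[:3,3]); return np.array([p['cx']+p['fx']*c[0]/-c[2],p['cy']-p['fy']*c[1]/-c[2]])
def toolT(s):
    T=np.eye(4);T[:3,:3]=R.from_quat(s['orientation']).as_matrix();T[:3,3]=s['tool_pos'];return T
E
python3 - <<'E'
from h import *
p=viewer.camera_params("top");T=p['pose']
f=lambda u,v:np.array([270+u/6,180+v/6])
A=onplane(p,T,f(152,447),10);B=onplane(p,T,f(697,295),10)
print(A,B,np.linalg.norm(A-B))
y=(A-B)/np.linalg.norm(A-B); th=np.arctan2(-y[0],y[1]); print(np.degrees(th))
x=np.array([np.cos(th),np.sin(th),0]); O=(A+B)/2+35*x; O[2]=0; print(O)
print('bar',onplane(p,T,f(548,257),38)-O,'stop top',onplane(p,T,f(180,215),65)-O)
for ang in (th,th+np.pi):
  # tool z down; tool y along +-jig y
  for flip in(1,):
    ty=np.array([-np.sin(ang),np.cos(ang),0]); tz=np.array([0,0,-1.]); tx=np.cross(ty,tz)
    q=R.from_matrix(np.c_[tx,ty,tz]).as_quat()
    print(tx,q,env.ik(O+[0,0,300],q), env.ik(O+[0,0,100]+160*ty,q),env.ik(O+[0,0,100]-160*ty,q))
E
```

```text
[414.06569357  45.20684905  10.        ] [ 485.80890114 -224.0774452    10.        ] 278.6774460868406
14.918318230242761
[483.7575811  -80.42483706   0.        ]
bar [ 16.89994199 -68.16594871  38.        ] stop top [ 34.57907593 109.5177942   65.        ]
[-0.96629382 -0.25744174 -0.        ] [-0.12981945  0.99153765  0.          0.        ] [-1.89011944e-01  2.28757838e-01  1.92375802e+00 -4.44089210e-16
  9.89076794e-01 -2.02018204e+00] [ 1.39552397e-01  5.42544104e-01  2.11331046e+00 -4.44089210e-16
  4.85738094e-01 -1.69161770e+00] [-4.41650775e-01  6.49067453e-01  1.83577360e+00 -4.44089210e-16
  6.56751597e-01 -2.27282087e+00]
[0.96629382 0.25744174 0.        ] [0.99153765 0.12981945 0.         0.        ] [-1.89011944e-01  2.28757838e-01  1.92375802e+00 -4.44089210e-16
  9.89076794e-01  1.12141061e+00] [-4.41650775e-01  6.49067453e-01  1.83577360e+00 -4.44089210e-16
  6.56751597e-01  8.68771780e-01] [ 1.39552397e-01  5.42544104e-01  2.11331046e+00 -4.44089210e-16
  4.85738094e-01  1.44997495e+00]
```

```bash
python3 - <<'E'
from h import *
q=[0.99153765,0.12981945,0,0]
set_gripper(0)
O=np.array([483.76,-80.42,0]);x=np.array([.9663,.2574,0]);
env.reach(O-40*x+[0,0,175],q)
s=env.read_state(); np.save("s1.npy",toolT(s)); print(s['time_s'],s['tool_pos'],s['orientation'],s['force'],s['width'])
cv2.imwrite("pics/w1.png",viewer.camera("wrist"))
E
```

```text
4.0417 [445.46078374 -90.25570507 175.1042133 ] [9.91458717e-01 1.30420758e-01 1.89693112e-04 4.66625660e-05] [-0.454777   -0.10655072 -0.0024708 ] 0.6055504300521598
```

View pics/w1.png

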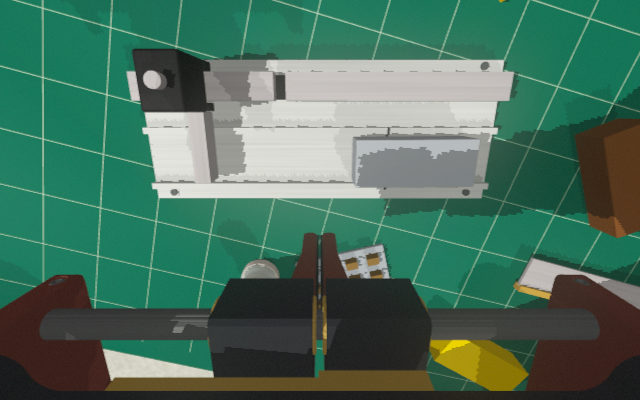

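The wrist view shows the rail from (129,85) to (513,85), with the notch near (280,87). The block is at (172,80) and the bar at (417,162). I'll zoom in for exact pixels.

```bash
python3 - <<'E'
import cv2
a=cv2.imread("pics/w1.png")
b=cv2.resize(a[40:210,115:315],None,fx=4,fy=3.5,interpolation=cv2.INTER_CUBIC)[:600]; 
b=cv2.resize(a[45:205,120:320],None,fx=4,fy=3.75,interpolation=cv2.INTER_CUBIC)
cv2.imwrite("pics/w1l.png",cv2.resize(a[50:200,120:320],None,fx=4,fy=4,interpolation=cv2.INTER_CUBIC))
cv2.imwrite("pics/w1r.png",cv2.resize(a[50:200,320:520],None,fx=4,fy=4,interpolation=cv2.INTER_CUBIC))
E
```

```text
(no output)
```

View pics/w1l.png

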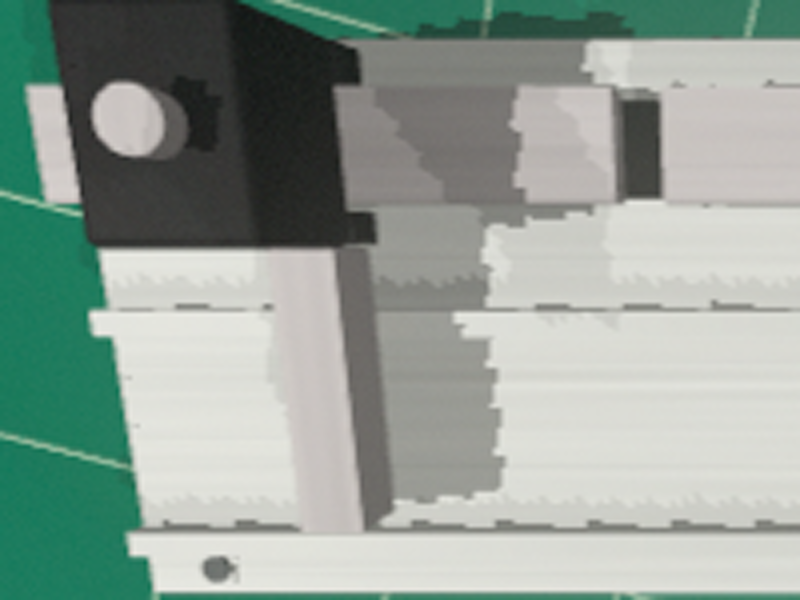

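View pics/w1r.png

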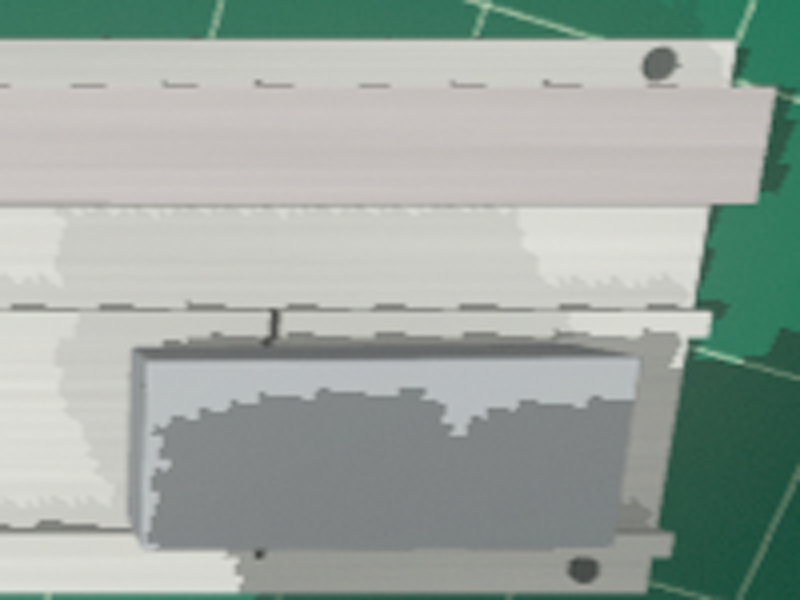

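```bash
cat > meas.py <<'E'
from h import *
p=viewer.camera_params("wrist");T=np.load("s1.npy")@p['tool_from_camera']
L=lambda u,v:(120+u/4-.4,50+v/4-.4); Rr=lambda u,v:(320+u/4-.4,50+v/4-.4)
pts=[(L(27,86),24,65,140),(L(50,203),24,45,140),(Rr(777,88),24,65,-140),(Rr(757,203),24,45,-140),
 (L(157,592),10,-35,140),(Rr(648,592),10,-35,-140),(Rr(737,40),10,75,-140),(L(639,145),24,55,30)]
W=np.array([onplane(p,T,a,z)[:2] for a,z,_,_ in pts]); J=np.array([[x,y] for *_,x,y in pts],float)
wc,jc=W.mean(0),J.mean(0)
H=(J-jc).T@(W-wc); th=np.arctan2(H[0,1]-H[1,0],H[0,0]+H[1,1])
Rj=np.array([[np.cos(th),-np.sin(th)],[np.sin(th),np.cos(th)]]); O=wc-Rj@jc
inv=lambda w:(np.asarray(w)[:2]-O)@Rj
if __name__=="__main__":
    print(np.degrees(th),O); print(np.round(np.array([inv(w) for w in W])-J,1))
    j=lambda a,z:np.round(inv(onplane(p,T,a,z)),1)
    print('block top FL,FR',j(L(90,245),65),j(L(252,245),65))
    print('arm -y edge',j(L(335,250),36),j(L(362,530),36),'+y',j(L(272,250),36),j(L(300,530),36))
    print('bar',[j(Rr(*a),38) for a in((147,358),(640,358),(613,548),(150,548))])
    np.savez("jig.npz",O=O,th=th)
E
python3 meas.py
```

```text
14.930083137556469 [485.44530917 -81.46118307]
[[-0.2 -0.2]
 [-0.2 -0.7]
 [-0.4  0.3]
 [-0.1  0.3]
 [ 0.6 -1. ]
 [ 0.8  0.5]
 [-0.5  1. ]
 [-0.1 -0.2]]
block top FL,FR [ 37.5 109.8] [37.6 84.8]
arm -y edge [36.6 82.9] [-14.4  83.6] +y [36.6 94.1] [-14.4  95.3]
bar [array([ 18. , -26.2]), array([  18. , -115.1]), array([ -17.3, -115.6]), array([-17.4, -28. ])]
```

The jig fit residuals are 1 mm or less. The bar measures 89 mm and sits in the channel. The stop block's middle is at y≈97.5 (travel ≈7.5 mm). Next is the stop push, at low speed with a force guard.

```bash
cat >> h.py <<'E'
def setup():
    d=np.load("jig.npz");O,th=d['O'],float(d['th'])
    c,s=np.cos(th),np.sin(th); X=np.array([c,s,0]);Y=np.array([-s,c,0])
    q=R.from_matrix(np.c_[X,-Y,[0,0,-1.]]).as_quat()
    P=lambda x,y,z:np.array([O[0],O[1],0])+x*X+y*Y+[0,0,z]
    return O,X,Y,q,P
def st(O,X,Y):
    s=env.read_state(); t=s['tool_pos']-np.array([O[0],O[1],0])
    return s['time_s'],t@X,t@Y,t[2],s['force']@X,s['force']@Y,s['force'][2]
E
python3 - <<'E'
from h import *
O,X,Y,q,P=setup(); np.set_printoptions(precision=2,suppress=True)
pr=lambda *a:print(*a,np.array(st(O,X,Y)))
env.move_l(P(55,148,175),q,rate=200); pr()
env.move_l(P(55,148,117),rate=120); pr()
f0=st(O,X,Y)[5]
h=env.move_l(P(55,115,117),rate=40,f_stop=7); pr(h)
h=env.move_l(P(55,90,117),rate=35,f_stop=7); pr(h)
h=env.move_l(P(55,70,117),rate=35,f_stop=7); pr(h)
E
```

```text
[  5.12  54.38 147.64 174.86   1.22   0.04  -0.05]
[  5.75  55.01 147.64 117.11   0.5   -0.51  -0.52]
False [  6.72  54.93 114.89 116.91  -0.23   0.25   0.16]
False [  7.59  54.89  89.91 116.92   0.03   0.49   0.26]
False [  8.32  54.95  69.84 116.99  -0.35   0.24   0.36]
```

```bash
python3 - <<'E'
from h import *
cv2.imwrite("pics/w2.png",viewer.camera("wrist"))
a=viewer.camera("top"); cv2.imwrite("pics/t2.png",cv2.resize(a[180:265,270:400],None,fx=6,fy=6,interpolation=cv2.INTER_CUBIC))
E
```

```text
(no output)
```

View pics/w2.png

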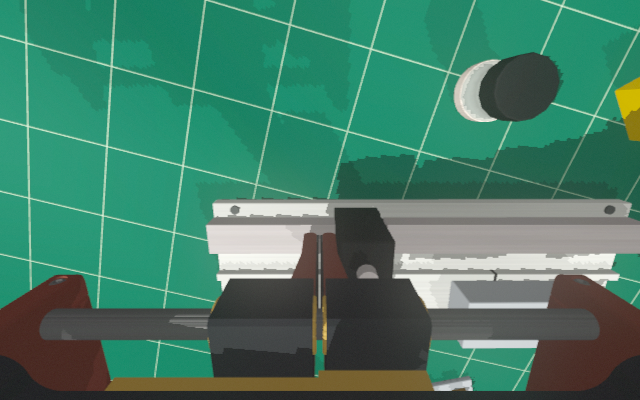

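View pics/t2.png

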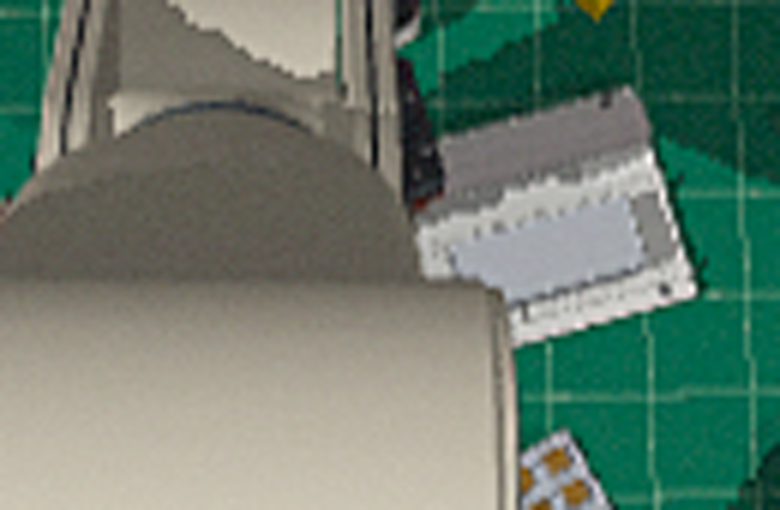

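The finger is against the block's +y face (contact near (340,260)) and the stop is moving with it. I'll continue in small guarded steps.

```bash
python3 - <<'E'
from h import *
O,X,Y,q,P=setup(); np.set_printoptions(precision=2,suppress=True)
for y in (65,62,60.5,59,57.5):
    h=env.move_l(P(55,y,117),rate=15,f_stop=6); print(h,np.array(st(O,X,Y)))
    if h: break
cv2.imwrite("pics/w3.png",viewer.camera("wrist"))
E
```

```text
False [  8.9   55.07  64.88 117.05  -0.09   2.95   0.78]
False [  9.25  55.06  61.82 117.04   1.04   2.17   1.35]
False [  9.5   55.06  60.28 117.03  -0.31   1.06   1.84]
False [  9.75  54.99  58.72 116.98   0.33   0.68  -0.13]
False [ 10.    55.    57.35 116.98  -0.19  -0.01   0.01]
```

View pics/w3.png

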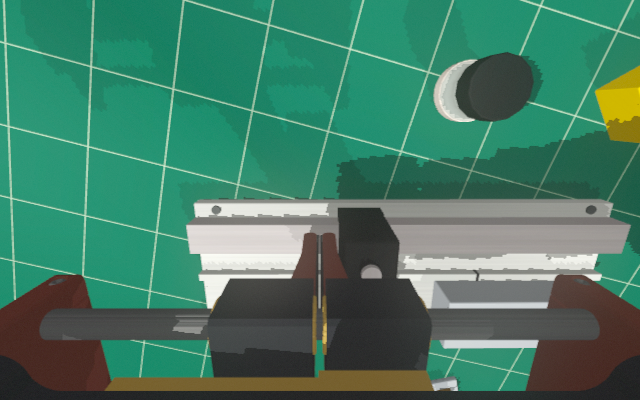

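The force dipped from 3 N to about 0 and the block has moved ahead of the finger, which fits the snap into the notch. I'll back off and check.

```bash
python3 - <<'E'
from h import *
O,X,Y,q,P=setup(); np.set_printoptions(precision=2,suppress=True)
env.move_l(P(55,68,117),rate=80)
env.move_l(P(55,68,180),rate=200)
env.move_l(P(-40,0,175),rate=250)
s=env.read_state(); np.save("s4.npy",toolT(s)); print(s['time_s'])
a=viewer.camera("wrist"); cv2.imwrite("pics/w4.png",a)
cv2.imwrite("pics/w4c.png",cv2.resize(a[50:200,220:420],None,fx=4,fy=4,interpolation=cv2.INTER_CUBIC))
cv2.imwrite("pics/w4r.png",cv2.resize(a[50:200,320:520],None,fx=4,fy=4,interpolation=cv2.INTER_CUBIC))
E
```

```text
11.4167
```

View pics/w4c.png

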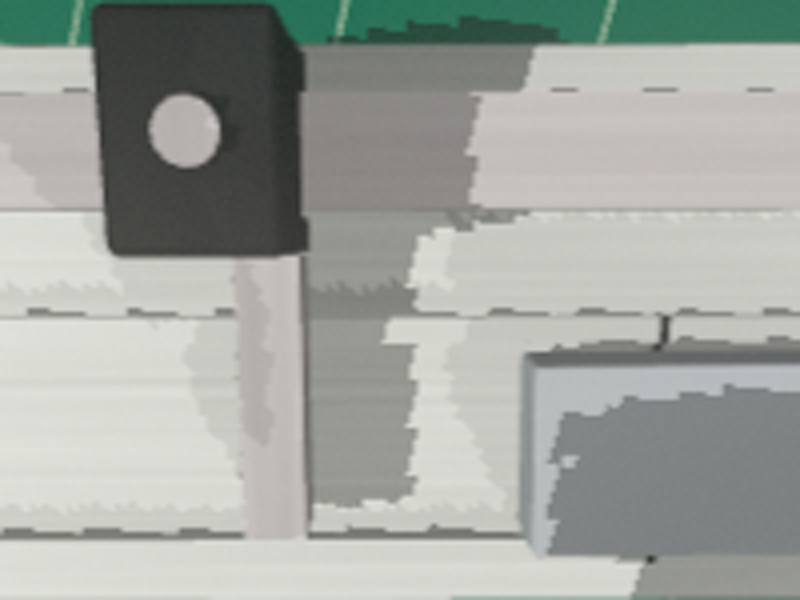

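View pics/w4.png

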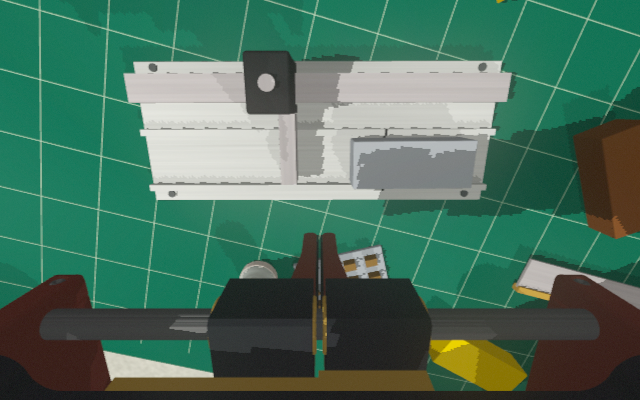

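```bash
python3 - <<'E'
from h import *
import meas
p=meas.p; T=np.load("s4.npy")@p['tool_from_camera']
C=lambda u,v:(220+u/4-.4,50+v/4-.4)
j=lambda a,z:np.round(meas.inv(onplane(p,T,a,z)),1)
print('block',j(C(110,250),65),j(C(276,250),65),j(C(94,10),65),j(C(270,10),65))
print('arm',j(C(301,260),36),j(C(308,538),36),j(C(235,258),36),j(C(247,538),36))
L=lambda u,v:(u-.4,v-.4)
print('rail ends', j((124,87),24), j((512,87),24))
E
```

```text
block [38.1 43. ] [38.  17.4] [71.6 42.9] [71.5 17.2]
arm [36.1 15.9] [-14.6  15.9] [36.4 27.6] [-14.6  27.5]
rail ends [ 55.5 141.1] [  54.9 -141.9]
```

The stop is home: block centre y=30.1 (notch at 30), arm -y face at y=15.9. Now the bar. Its -y end is at y≈-115.5 and should finish at about -74.

```bash
python3 - <<'E'
from h import *
O,X,Y,q,P=setup(); np.set_printoptions(precision=2,suppress=True)
env.move_l(P(0,-153,175),q,rate=200)
env.move_l(P(0,-153,97),rate=100,f_stop=12); print(np.array(st(O,X,Y)))
h=env.move_l(P(0,-132,97),rate=40,f_stop=6); print(h,np.array(st(O,X,Y)))
h=env.move_l(P(0,-95,97),rate=25,f_stop=5); print(h,np.array(st(O,X,Y)))
if not h:
  for y in np.arange(-93,-83,1.5):
    h=env.move_l(P(0,y,97),rate=8,f_stop=3); print(h,np.array(st(O,X,Y)))
    if h: break
cv2.imwrite("pics/w5.png",viewer.camera("wrist"))
E
```

```text
[  13.34    0.29 -153.2    97.4     0.3    -0.35   -0.29]
False [  14.02    0.15 -131.94   97.08   -0.14    0.78   -0.58]
False [ 15.65  -0.   -95.08  97.01  -0.83  -0.38  -0.4 ]
False [ 16.05  -0.   -92.94  97.01  -0.65   0.16   0.29]
False [ 16.38  -0.02 -91.38  96.97   0.32  -0.25  -0.03]
False [ 16.72  -0.05 -89.9   96.98   0.55  -0.32   0.52]
False [ 17.05  -0.04 -88.39  96.99  -0.21  -0.7   -0.09]
False [ 17.38  -0.02 -86.9   96.99   0.51   0.55  -0.22]
False [ 17.72  -0.02 -85.44  97.01  -1.06   0.3    0.19]
False [ 18.05  -0.01 -83.9   97.    -0.51  -0.15   0.17]
```

View pics/w5.png

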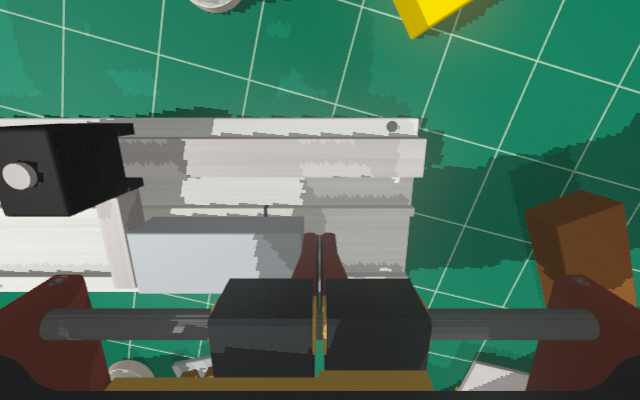

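```bash
python3 - <<'E'
from h import *
O,X,Y,q,P=setup(); np.set_printoptions(precision=2,suppress=True)
for y in np.arange(-82.4,-74,1.5):
    h=env.move_l(P(0,y,97),rate=8,f_stop=3); print(h,np.array(st(O,X,Y)))
    if h or st(O,X,Y)[5]<-2.5: break
a=viewer.camera("wrist");cv2.imwrite("pics/w6.png",cv2.resize(a[100:300,0:350],None,fx=2.2,fy=2.2,interpolation=cv2.INTER_CUBIC))
E
```

```text
False [ 18.45  -0.05 -82.31  96.99  -0.35  -0.49  -1.14]
True [ 18.66   0.17 -81.89  96.94   0.31  -1.82   1.22]
```

View pics/w6.png

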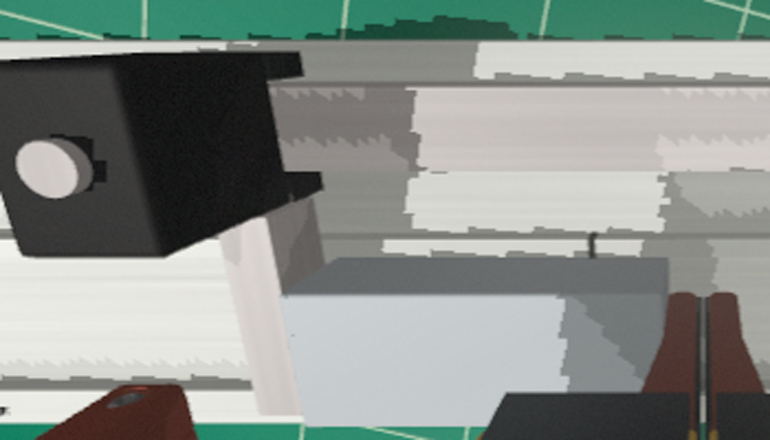

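A contact force showed at TCP y=-81.9. The picture shows the bar's end against the arm near (285,295). I'll retreat straight back, rise and verify.

```bash
python3 - <<'E'
from h import *
O,X,Y,q,P=setup(); np.set_printoptions(precision=2,suppress=True)
env.move_l(P(0,-100,97),rate=40); print(np.array(st(O,X,Y)))
env.move_l(P(0,-100,175),rate=150)
env.move_l(P(-40,0,175),q,rate=200)
s=env.read_state(); np.save("s7.npy",toolT(s)); print(s['time_s'])
a=viewer.camera("wrist"); cv2.imwrite("pics/w7.png",a)
cv2.imwrite("pics/w7c.png",cv2.resize(a[50:200,220:420],None,fx=4,fy=4,interpolation=cv2.INTER_CUBIC))
E
```

```text
[  19.32   -0.18 -100.09   96.9     0.24    0.44   -0.89]
20.675
```

View pics/w7c.png

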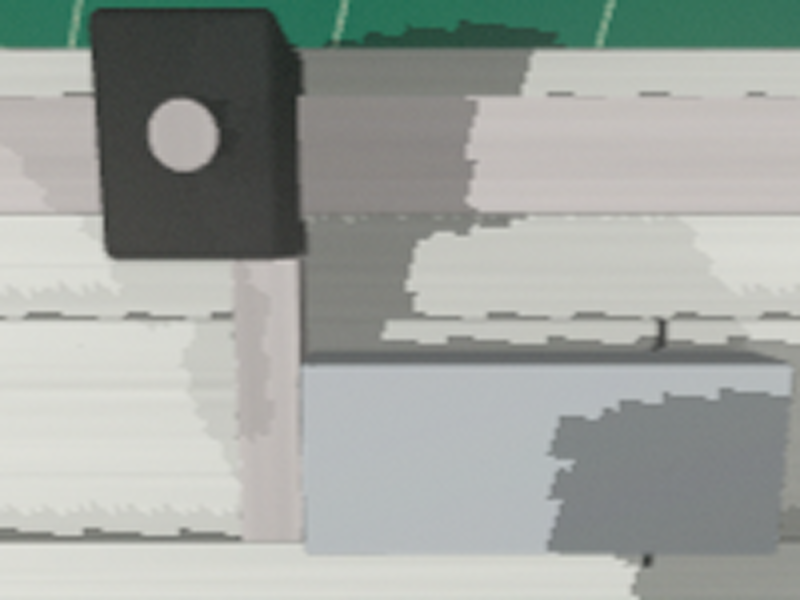

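```bash
python3 - <<'E'
from h import *
import meas
p=meas.p; T=np.load("s7.npy")@p['tool_from_camera']
C=lambda u,v:(220+u/4-.4,50+v/4-.4)
j=lambda a,z:np.round(meas.inv(onplane(p,T,a,z)),1)
print('block',j(C(109,254),65),j(C(275,254),65))
print('arm -y',j(C(299,300),36),j(C(302,535),36))
print('bar',[j(C(*a),38) for a in ((303,363),(305,552),(791,365),(778,552))])
E
```

```text
block [38.  42.8] [38.  17.2]
arm -y [29.7 16. ] [-13.6  16.5]
bar [array([18.8, 15.4]), array([-16.4,  15.9]), array([ 18.4, -72.7]), array([-16.4, -73.6])]
```

View pics/w7.png

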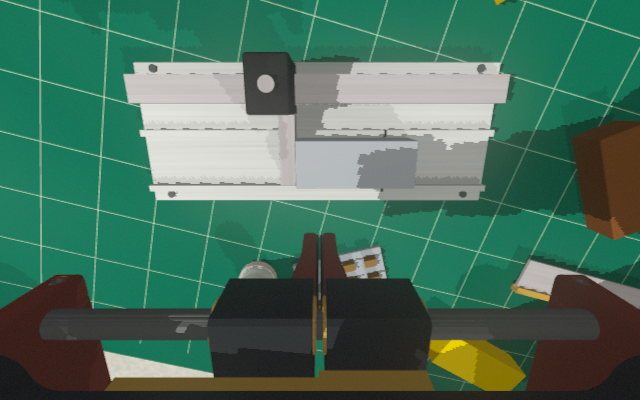

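Block centre is y=30.0 and the bar end is within about 0.5 mm of the arm. The one force trigger was small, so I'll repeat a gentle press (5 N, well under 14 N) to confirm real contact.

```bash
python3 - <<'E'
from h import *
O,X,Y,q,P=setup(); np.set_printoptions(precision=2,suppress=True)
env.move_l(P(0,-100,175),q,rate=200)
env.move_l(P(0,-100,97),rate=120,f_stop=12)
h=env.move_l(P(0,-84,97),rate=40,f_stop=5); print(h,np.array(st(O,X,Y)))
h=env.move_l(P(0,-80,97),rate=8,f_stop=5); print(h,np.array(st(O,X,Y)))
env.move_l(P(0,-100,97),rate=50)
env.move_l(P(0,-100,175),rate=150)
env.move_l(P(-40,0,175),q,rate=200)
s=env.read_state(); T=toolT(s); np.save("s8.npy",T); print(s['time_s'])
a=viewer.camera("wrist"); cv2.imwrite("pics/w8.png",a)
cv2.imwrite("pics/w8c.png",cv2.resize(a[50:200,220:420],None,fx=4,fy=4,interpolation=cv2.INTER_CUBIC))
E
```

```text
False [ 22.77   0.12 -83.81  97.15   0.33   0.89  -0.38]
True [ 23.17   0.17 -81.88  96.95   0.56  -2.65   0.8 ]
25.0417
```

View pics/w8c.png

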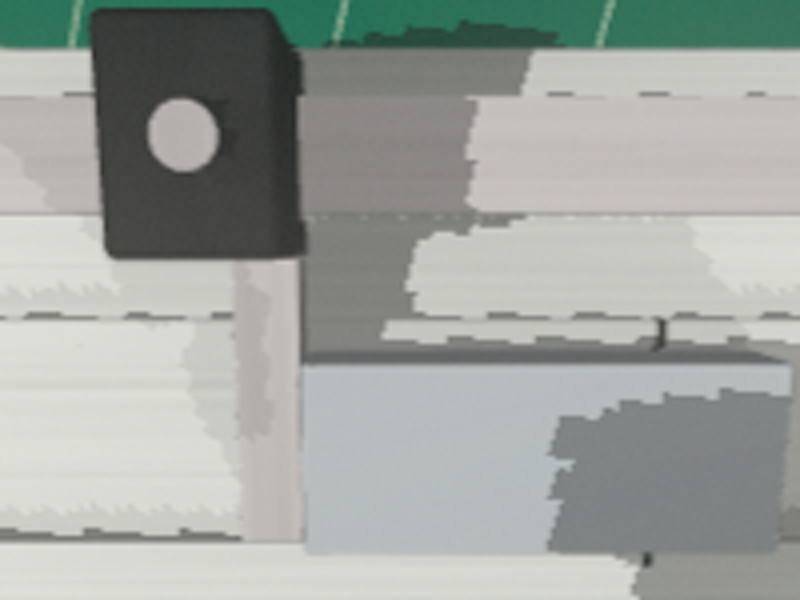

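The press stopped at the same position (-81.88), and the view is unchanged: the bar is flush with the arm at (302,450) and the block hasn't moved. Signing off.

```bash
python3 - <<'E'
from h import *
workorder.sign_off(); print(env.read_state()['time_s'])
E
```

```text
the job is handed in; nothing more can be done
the job is handed in; nothing more can be done
```

The stop is in its notch and the grey bar is butted against its steel arm. I signed the job off at about 25 s of the 42 s allowed; sign-off gives no verdict.

- **Stop:** I pushed the black stop with closed fingers. The push force dipped from 3 N to about 0 at the notch. The block's centre then measured y = 30.0–30.1 mm, with the notch at 30, and it did not move when I pushed the bar. I did not measure the pin's 2 mm drop.
- **Bar:** I slid the bar until the force guard tripped on contact. A second gentle press, with a 5 N limit, stopped at the same place: -81.88 mm against -81.89 mm. In the last pictures the bar's end looks flush with the arm. The measured edges differ by about 0.5 mm (15.4–15.9 against 16.0–16.5 mm), which is within the measuring error.
- **Odd reading:** At rest, between moves, the force on the stop read near zero instead of 3 N, so I checked by camera that the stop was moving with the finger.
- **Other things:** The gripper went near nothing else, and those in the last full wrist picture had not visibly moved. I did not take a final overall picture of the mat.

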